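Add a slotted counterweight disc to the carrier stem

TASK

In the joinery shop, pick up the loose red slotted disc and slide it sideways onto the brass stem of the counterweight carrier, on top of the blue disc and under the brass cap, pushing gently (well under 15 N) until you feel the stem stop it at the end of its slot. Then turn it about a quarter turn, so that its slot lies across the flat stem and on the side away from the blue disc's slot, and leave it lying flat there, released. Never push or press hard on the carrier or the blue disc, and leave the glue bottle, tape measure, hammer and wood offcut alone.

Things in the scene. Friction and masses are not known exactly. Their poses are not given: they have to be found in the camera images.
- disc_center (a point): Centre, half-way up, of the loose red disc: 60 mm diameter, 14 mm thick, lying flat on the bench. At its centre is a round bore of 23 mm diameter; a 14 mm wide slot runs from the bore out through the rim along its +x; z is up. A white stripe on top lies opposite the slot. Grip it from above across the rim, 60 mm, with a finger on either side of the slot (along its y).
- disc_slot (a point): Mouth of the red disc's slot: 28 mm from the disc's centre along its +x, half-way up.
- disc: The same red disc, 0.19 to 0.31 kg; origin at the centre of its underside, x along its slot, z up. Its rim is made of twelve flats, each 16 mm wide, 30 degrees apart, one square to its y axis; it can also be gripped on the pairs of flats 30 degrees to either side of that.
- carrier: Fixed counterweight carrier: wooden dock 100 x 100 x 22 mm, origin under its centre on the bench, z up. On it a steel platter, 72 mm diameter, top 30 mm above the bench. A stiff brass stem rises from it, closed by a brass cap of 30 mm diameter, underside 67 mm, top 74 mm above the bench; a black line on the cap shows the stem's long direction (carrier's x).
- stem (a point): Middle of the platter, 51 mm above the bench (red disc's final mid-height), axes as the carrier's. The stem stands clamped up to 8 mm from here, either way along x, exactly on it in y: find it by feel. It is 20 mm along x, 12 mm along y, ends rounded; a slot passes only along x, from either end. Pushed home, a disc stops 1.5 mm past the stem's own centre; it has 1.5 mm play all round.
- earlier: Blue disc already on the carrier, outside size as the red one but with a bore of 36 mm; origin at the centre of its underside, on the middle of the platter, x along its slot; its top is 44 mm above the bench. It turns about its centre with light friction if dragged. It does not show where the stem is.
- earlier_slot (a point): Mouth of the blue disc's slot, at its top, 28 mm from its centre.
- glue: Bystander: white glue bottle, 56 mm diameter, 150 mm tall; origin under its centre.
- tape: Bystander: grey and yellow tape measure, 60 x 42 x 58 mm; origin under its centre.
- hammer: Bystander: hammer lying on the bench along its x axis.
- offcut: Bystander: wood offcut, 160 x 60 x 35 mm; origin under its centre.

How it is judged:
By the outcome, as a careful person would: the job done as asked, in the order asked, and still so for the second after the job is handed in, with the robot touching nothing.
It also fails if it takes over 64 s, if anything falls off the work surface, if the arm or the gripper's body presses on something with over 40 N, if the wrist force passes 120 N, or if a joint passes its speed limit or range.

ROBOT

A 7-joint arm with a two-finger parallel gripper is mounted at the origin on the work surface. World frame = base frame: x ahead of the robot, y to its left, z up, the work surface at z = 0. Lengths are in mm, angles in rad, forces in N, time in s.
With the tool pointing down it reaches from about 425 to 925 mm from the base axis. Payload 6.8 kg.
Tool frame: the origin (TCP) lies at the very end of the fingers, on their centre line; the grasp point (between the pads) lies 19 mm behind it; z points along the fingers, y is the direction in which the jaws open and shut (so a half turn about z gives the same grasp; the last joint's range is limited). The gripper opens to 88 mm and grips with 3 to 60 N. Pads are 20 mm wide; open, the fingers measure 115 mm over their backs; the gripper's body (75 mm by 178 mm) begins 61 mm behind the grasp point.
Start: joints at [-1.215, 0.477, 0.022, 1.555, -0.011, 1.109, -0.083], TCP at [301.96, 603.711, 222.664] pointing down, gripper open.
Joint ranges: [-2.96, 2.96], [-0.34, 2.1], [-1.41, 1.46], [0.24, 2.44], [-1.37, 4.51], [0.17, 1.92], [-2.96, 2.96]. Speed limits (rad/s): [2.39, 2.39, 3.14, 3.14, 3.14, 3.14, 3.14].

INTERFACE

Orientations are given as a rotation vector (axis times angle).
In Python, from bench import readout, vision, ticket gives the robot as it stands.
- The arm moves only by the tool arm_command, never from a script. Its argument "series" is text: rows parted by semicolons, each of 4 numbers parted by spaces: the shift along the tool's x, y, z in m, then the turn about the tool's z in rad. In form: x y z turn; .... A call has 1 to 5 rows; each row shifts and turns the commanded pose from where the row before left it, along the tool's axes as they then stand; what a row does not reach is not made up. A row lasts 1/8 s, in which the tool goes at most 62.5 mm and 10.7 degrees, less where a joint would pass 70% of its speed; a pose out of reach is approached as far as the arm can. A call is refused whole if a number of a shift passes 0.0625 or a number of a turn 0.188, either way. A call with a gripper value outside its range is refused whole. "hand" is the finger opening in m, from 0 to 0.0878, set as the call begins (left out, the last holds). The fingers move at their own pace and stop on an object; "newtons" is the grip in N (left out, the last holds). Time passes only in rows, so rows that do not move let the fingers close. It gives the time, the measured TCP pose, the force and the opening at its end, in the units of the state.
- readout.read_state(): the state, without advancing time (a new reading comes with each control period).
- vision.snapshot(name): name is "side" or "top" or "wrist"; returns a dict with "frame" (400x640x3 uint8, red, green, blue), "fx", "fy", "cx", "cy" (pixels), "rvec" (rotation vector, rad) and "tvec" (3), from world to camera coordinates, as OpenCV has them; the wrist camera has in their place "tool_from_camera" (4x4, takes a point from camera to tool coordinates, whose origin is the TCP and whose axes are the flange's). Camera axes: x right, y down, z forward; pixel columns grow to the right and rows downward; lengths in mm; the calibration is good to about 2 mm. A picture is of the moment at which its call begins: read the wrist's pose just before it. There is no depth.
- ticket.close_job(): hands the job in, once; it reports no verdict.
The state is a dict: "time": time; "joints": joint angles; "qvel": joint speeds; "joint_efforts": joint torques, N m; "position": TCP position; "ee_rot": TCP orientation; "contact_force": force on the tool from outside, world axes, zero at the start; "moment": the same for the moment, N m; "gripper_width": opening from 0.0 (shut) to 1.0 (fully open).
Only numpy, scipy, OpenCV 4.12 (cv2) and the standard library are available. Lean on these libraries where they do the work, as an engineer would, in place of code of your own. Each camera call takes 0.05 s, during which the arm holds its last target.

## Working session

There is one attempt and no reset: what is moved stays moved. The work goes in short steps, Python scripts to look and compute and a tool call to move; the robot and the scene stay as the last step left them, time stands still between calls to the robot, and variables do not carry over. Pictures are saved under pics/ and viewed, and the job is handed in when it is done.

Besides the shell and the picture viewer there is one more tool, called after ">>>" as name(argument=value, ...) on one line, values as JSON. arm_command: Moves the arm, as the interface text tells. Its arguments: {"type":"object","properties":{"series":{"type":"string"},"hand":{"type":"number"},"newtons":{"type":"number"}},"required":["series"]}

```bash
ls; mkdir -p pics
python3 - <<'E'
from bench import readout, vision
import cv2
print(readout.read_state())
for n in ("side","top","wrist"):
    s=vision.snapshot(n)
    cv2.imwrite(f"pics/{n}0.png",s["frame"][:,:,::-1])
    print(n,{k:v for k,v in s.items() if k!="frame"})
E
```

```text
pics
{'time': 0.0, 'joints': array([-1.21505945,  0.47780232,  0.02236458,  1.55640833, -0.01151814,
        1.10927573, -0.08307033]), 'qvel': array([-0.00022839, -0.00111571, -0.00121072, -0.00030184,  0.00131471,
       -0.00048669, -0.00057368]), 'joint_efforts': array([-5.67159732e-04, -5.82846701e+01,  1.53433476e+00, -2.72618651e+01,
       -5.43537398e-02,  1.68333622e-02,  1.69947357e-04]), 'position': array([301.74622294, 603.15472198, 221.69891027]), 'ee_rot': array([-7.21981344e-01, -3.05721545e+00,  2.73702557e-03]), 'contact_force': array([-1.01596546, -0.33835318, -0.63323484]), 'moment': array([-0.01976605,  0.01711315, -0.07195468]), 'gripper_width': 1.0001627892311475}
side {'fx': 385.59349334609976, 'fy': 385.59349334609976, 'cx': 318.28706069268884, 'cy': 201.11368462946226, 'rvec': array([ 2.14484559, -0.90472426,  0.41488654]), 'tvec': array([-420.88950891,  357.44940404,  728.36115871])}
top {'fx': 463.44428479395623, 'fy': 463.44428479395623, 'cx': 322.1611313352859, 'cy': 201.29201721901657, 'rvec': array([ 2.17628716, -2.1596094 ,  0.13048391]), 'tvec': array([  18.13332419,  600.7840917 , 1162.56385196])}
wrist {'fx': 341.04117745872213, 'fy': 341.04117745872213, 'cx': 316.8764327303632, 'cy': 202.10354530689509, 'tool_from_camera': array([[ 2.02117749e-04, -9.52060928e-01, -3.05908399e-01,
         8.39101187e+01],
       [ 9.99999942e-01,  2.75988811e-04, -1.98230670e-04,
        -7.06308716e-01],
       [ 2.73154971e-04, -3.05908341e-01,  9.52060929e-01,
        -1.61076121e+02],
       [ 0.00000000e+00,  0.00000000e+00,  0.00000000e+00,
         1.00000000e+00]])}
```

View pics/side0.png

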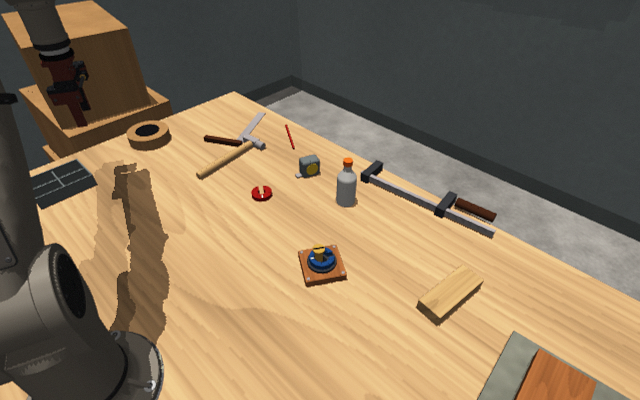

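View pics/top0.png

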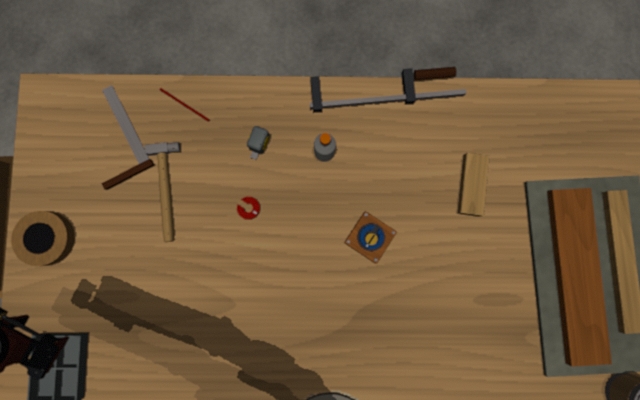

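View pics/wrist0.png

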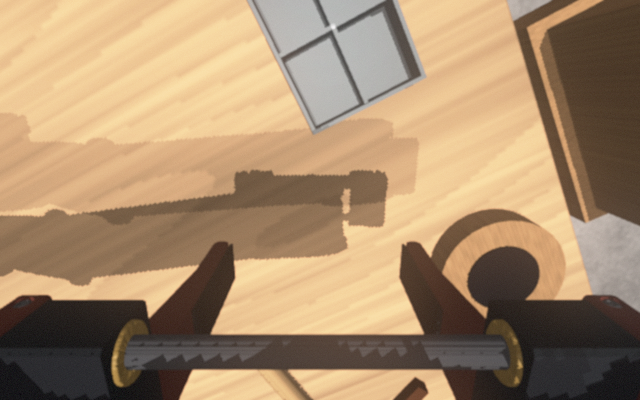

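The top view shows the red disc near (248,208), the carrier near (371,237), the glue bottle at (325,147), the tape measure at (258,140), the hammer at (165,190) and the offcut at (474,183). I'll write helpers and zoom in.

```bash
cat > h.py <<'E'
import numpy as np, cv2
from scipy.spatial.transform import Rotation as R
from bench import readout, vision
def cam(s,st=None):
    K=np.array([[s["fx"],0,s["cx"]],[0,s["fy"],s["cy"]],[0,0,1.]])
    if "rvec" in s:
        Rm=cv2.Rodrigues(np.array(s["rvec"]))[0]; t=np.array(s["tvec"])
        return K,Rm,t
    T=np.eye(4);T[:3,:3]=R.from_rotvec(st["ee_rot"]).as_matrix();T[:3,3]=st["position"]
    M=np.linalg.inv(T@s["tool_from_camera"])
    return K,M[:3,:3],M[:3,3]
def ray(c,uv,z):
    K,Rm,t=c; d=Rm.T@np.linalg.inv(K)@np.array([uv[0],uv[1],1.]); o=-Rm.T@t
    return o+d*(z-o[2])/d[2]
def proj(c,p):
    K,Rm,t=c; q=K@(Rm@np.array(p,float)+t); return q[:2]/q[2]
def snap(n,fn=None):
    st=readout.read_state(); s=vision.snapshot(n)
    if fn: cv2.imwrite("pics/"+fn,s["frame"][:,:,::-1])
    return s["frame"],cam(s,st),st
def crop(f,u,v,w,h,k,fn):
    c=f[v:v+h,u:u+w,::-1]; cv2.imwrite("pics/"+fn,cv2.resize(c,None,fx=k,fy=k,interpolation=cv2.INTER_CUBIC))
def red(f):
    f=f.astype(int); return ((f[...,0]>110)&(f[...,1]<60)&(f[...,2]<60)).astype(np.uint8)
def blue(f):
    f=f.astype(int); return ((f[...,2]>f[...,0]+25)&(f[...,2]>f[...,1]+10)).astype(np.uint8)
E
python3 - <<'E'
from h import *
f=cv2.imread("pics/top0.png")[:,:,::-1]; g=cv2.imread("pics/side0.png")[:,:,::-1]
s=vision.snapshot("top"); c=cam(s); s2=vision.snapshot("side"); c2=cam(s2)
for im,cc in((s["frame"],c),(s2["frame"],c2)):
    for nm,m,z in(("red",red(im),14),("blue",blue(im),44)):
        n,l,stt,ce=cv2.connectedComponentsWithStats(m)
        for i in range(1,n):
            if stt[i,4]>30: print(nm,stt[i],ce[i],ray(cc,ce[i],z))
a=cv2.resize(s["frame"][170:280,220:410,::-1],None,fx=4,fy=4,interpolation=cv2.INTER_CUBIC)
cv2.imwrite("pics/topz.png",a)
crop(s2["frame"],240,170,120,120,5,"sidez.png")
E
```

```text
red [237 197  22  22 220] [248.09545455 207.89545455] [583.84736938 216.16183927  14.        ]
blue [360 225  24  24 263] [370.96577947 236.4904943 ] [ 510.54570607 -101.70962736   44.        ]
red [285 125   9  23  33] [289.12121212 136.        ] [851.99860617 386.088544    14.        ]
red [252 187   9  12  68] [255.77941176 192.82352941] [568.62539635 223.73380288  14.        ]
red [263 186   9  12  70] [266.55714286 191.32857143] [595.45471376 206.25146176  14.        ]
blue [309 248  26  22 278] [322.11151079 260.07553957] [ 501.77317168 -111.86795237   44.        ]
```

View pics/topz.png

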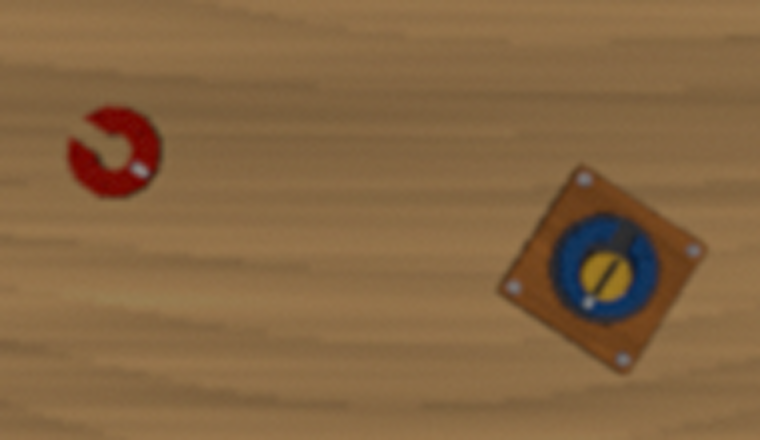

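View pics/sidez.png

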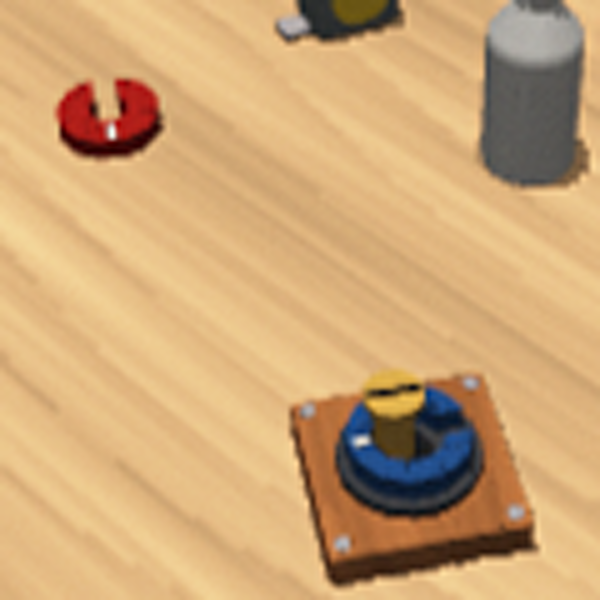

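Run:
```python
from h import *
f,c,_=snap("top")
q=lambda u,v:(220+(u+.5)/4-.5,170+(v+.5)/4-.5)
ps=[ray(c,q(*p),22)[:2] for p in((584,179),(694,250),(624,359),(513,287))]
print("screws",ps,"ctr",np.mean(ps,0))
e=lambda a,b:np.degrees(np.arctan2(*(b-a)[::-1]))
print(e(ps[3],ps[0]),e(ps[2],ps[1]),e(ps[1],ps[0])-90,e(ps[2],ps[3])-90,[np.linalg.norm(ps[i]-ps[i-1]) for i in range(4)])
print("cap",ray(c,q(606,277),74))
a=ray(c,q(588,302),44)[:2];b=ray(c,q(622,235),44)[:2];print("blue slot dir",e(a,b))
m=red(f); cs,_=cv2.findContours(m,cv2.RETR_EXTERNAL,cv2.CHAIN_APPROX_NONE); k=max(cs,key=cv2.contourArea)
o,r=cv2.minEnclosingCircle(k); P=ray(c,o,14); print("disc",o,r,P, "r mm",np.linalg.norm(ray(c,(o[0]+r,o[1]),14)-P))
s=ray(c,q(140,170),14)[:2]; sl=ray(c,q(85,130),14)[:2]
print("disc slot dir",e(s,sl),e(s,P[:2]),e(P[:2],sl), "ctr from mean?", )
```

```text
screws [array([568.61730416, -90.57940653]), array([ 523.06653205, -161.71461393]), array([ 452.70568765, -115.94488664]), array([498.32023206, -44.48159137])] ctr [ 510.67743898 -103.18012462]
-33.25514995502384 -33.04400092911859 -32.63309136572606 -32.549818401017326 [np.float64(84.06358847865114), np.float64(84.46946532533566), np.float64(83.93757418631616), np.float64(84.78024081676796)]
cap [503.56460073 -98.65915346  74.        ]
blue slot dir -27.0969783281166
disc (247.2857208251953, 207.5) 11.002181053161621 [584.86918957 218.30245996  14.        ] r mm 28.739647409614218
disc slot dir 54.601807452118706 58.363922385547646 50.71466168841754 ctr from mean?
```

>>> arm_command(series="-0.0455 -0.0379 -0.0028 0; -0.0455 -0.0379 -0.0028 0; -0.0455 -0.0379 -0.0028 0; -0.0455 -0.0379 -0.0028 0; -0.0455 -0.0379 -0.0028 0", hand=0.0878)

```text
time: 0.92
position: [421.3, 330.6, 237.0]
ee_rot: [0.722, 3.057, 0.001]
contact_force: [0.6, -0.1, 0.6]
gripper_width: 1.002
```

>>> arm_command(series="-0.0455 -0.0379 -0.0028 0; -0.0455 -0.0379 -0.0028 0; -0.0455 -0.0379 -0.0028 0; -0.0455 -0.0379 -0.0028 0; -0.0455 -0.0379 -0.0028 0")

```text
time: 1.55
position: [539.9, 59.5, 251.1]
ee_rot: [0.721, 3.057, 0.001]
contact_force: [1.4, -0.8, -0.7]
gripper_width: 1.004
```

>>> arm_command(series="0 0 0 0; 0 0 0 0; 0 0 0 0")

```text
time: 1.92
position: [538.8, 63.1, 250.5]
ee_rot: [-0.717, -3.058, -0.001]
contact_force: [0.3, -0.1, -0.1]
gripper_width: 0.999
```

Run:
```python
from h import *
f,c,st=snap("wrist","w1.png")
print(st["time"],st["position"],st["ee_rot"],st["joints"],st["contact_force"])
for nm,p in(("disc",(585,218,14)),("car",(511,-103,44))): print(nm,proj(c,p))
```

```text
1.925 [538.80324972  63.13301974 250.47271662] [-7.17339088e-01 -3.05795415e+00 -7.40692621e-04] [-0.47412703  0.23303086  0.28891907  1.85706922 -0.07617875  1.06244129
  0.95451928] [ 0.2674963  -0.14461475 -0.06494965]
disc [454.71661601 143.76448606]
car [176.77775976 214.50500253]
```

View pics/w1.png

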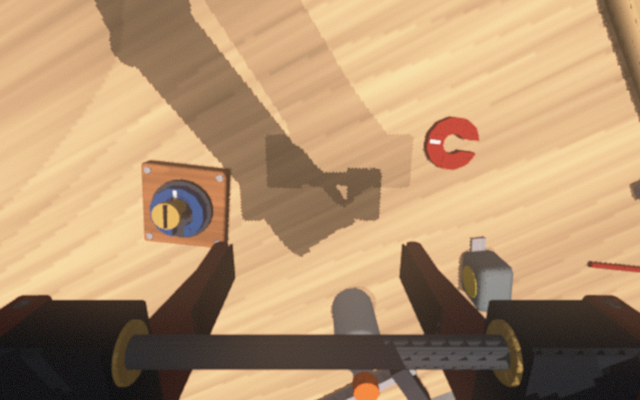

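Run:
```python
from h import *
f,c,st=snap("wrist")
crop(f,130,150,110,110,6,"w1c.png"); crop(f,415,105,75,75,8,"w1d.png")
m=red(f); cs,_=cv2.findContours(m,cv2.RETR_EXTERNAL,cv2.CHAIN_APPROX_NONE); k=max(cs,key=cv2.contourArea)
w=[ray(c,p,14)[:2] for p in k[:,0,:]]; 
o,r=cv2.minEnclosingCircle(np.float32(w)); print("disc",o,r)
```

```text
disc (594.2411499023438, 217.433349609375) 9.999999747378752e-05
```

View pics/w1c.png

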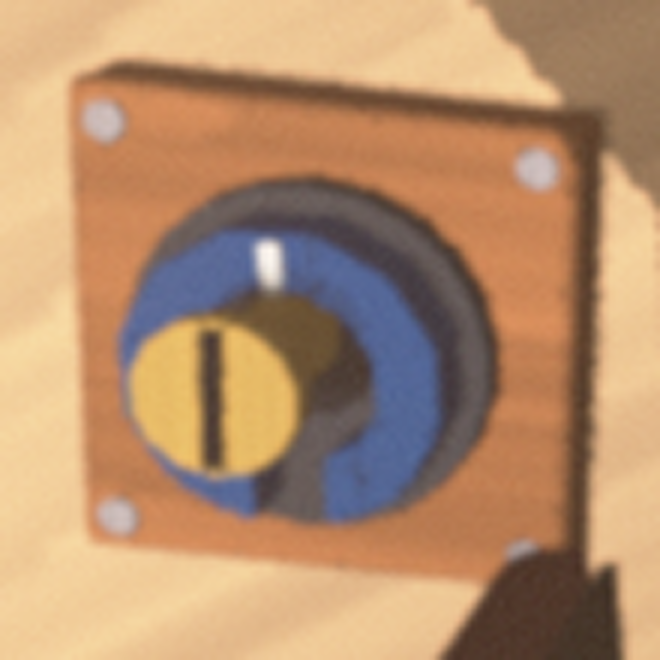

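View pics/w1d.png

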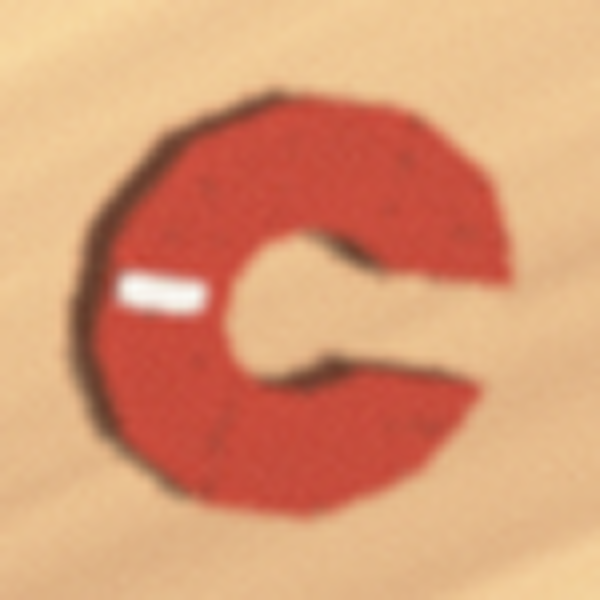

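Run:
```python
from h import *
f,c,st=snap("wrist")
e=lambda a,b:np.degrees(np.arctan2(*(b-a)[::-1]))
q=lambda u,v:(130+(u+.5)/6-.5,150+(v+.5)/6-.5)
W=lambda u,v,z:ray(c,q(u,v),z)[:2]
s=[W(104,121,22),W(536,168,22),W(117,516,22)]
print("screws",s,"ctr",(s[1]+s[2])/2,"ang",e(s[0],s[2]),e(s[0],s[1])-90)
a=W(267,265,44);b=W(291,518,44);print("blue",a,b,e(a,b),"len",np.linalg.norm(a-b), "mouth w",np.linalg.norm(W(255,515,44)-W(328,520,44)))
print("stripe dir",e(W(265,240,44),W(270,290,44)))
print("from ctr: stripe",e(a,(s[1]+s[2])/2)," slot",e((s[1]+s[2])/2,b))
print("cap",W(213,397,74),"line",e(W(210,335,74),W(212,465,74)))
q=lambda u,v:(415+(u+.5)/8-.5,105+(v+.5)/8-.5)
a=W(162,294,14);m=(W(512,283,14)+W(484,386,14))/2
print("disc stripe",a,"mouth",m,"dir",e(a,m),"w",np.linalg.norm(W(512,283,14)-W(484,386,14)))
m_=cv2.cvtColor(f,cv2.COLOR_RGB2HSV); mk=cv2.inRange(m_,(0,150,120),(10,255,255))|cv2.inRange(m_,(170,150,120),(180,255,255))
mk[:100]=0;mk[190:]=0;mk[:,:410]=0;mk[:,500:]=0
cs,_=cv2.findContours(mk,cv2.RETR_EXTERNAL,cv2.CHAIN_APPROX_NONE);k=max(cs,key=cv2.contourArea)
h=np.float32([ray(c,p,14)[:2] for p in cv2.convexHull(k)[:,0,:].astype(float)])
o,r=cv2.minEnclosingCircle(h); el=cv2.fitEllipse(h); print("disc",o,r,el)
o=np.array(el[0]); print("dir",e(a,o),e(o,m))
s,cc,_=snap("top");
```

```text
screws [array([ 451.9851983 , -115.84409559]), array([497.29505148, -45.64358411]), array([ 522.00875523, -161.74484454])] ctr [ 509.65190335 -103.69421433] ang -33.24501728707827 -32.839605696518966
blue [488.95912473 -92.31967226] [ 534.13737071 -116.86637081] -28.516562549509324 len 51.41609007998732 mouth w 14.135380243955495
stripe dir -28.230077142661834
from ctr: stripe -28.797003487267858  slot -28.278391442664116
cap [502.92021321 -98.66828731] line -33.35034134651653
disc stripe [572.25619946 197.93264989] mouth [599.53971617 239.62802331] dir 56.80112679340936 w 15.073306137293956
disc (582.9042358398438, 215.1503143310547) 30.5672664642334 ((583.0716552734375, 215.30589294433594), (59.70060729980469, 60.31773376464844), 121.45796203613281)
dir 58.096281539298914 55.89880366142494
```

>>> arm_command(series="0.0093 0.0522 0 0; 0.0093 0.0522 0 0; 0.0093 0.0522 0 0; 0 0 0.017 -0.1815; 0 0 0.017 -0.1815")

```text
time: 2.75
position: [584.2, 215.4, 216.0]
ee_rot: [-0.145, -3.138, -0.0]
contact_force: [0.2, -1.0, -0.5]
gripper_width: 1.0
```

>>> arm_command(series="0 0 0.017 -0.1815; 0 0 0.017 -0.1815; 0 0 0.017 -0.1815; 0 0 0.017 -0.1815; 0 0 0.017 -0.1815")

```text
time: 3.38
position: [584.2, 214.3, 131.0]
ee_rot: [1.243, -2.885, -0.0]
contact_force: [-0.0, 0.2, -0.4]
gripper_width: 1.001
```

>>> arm_command(series="0 0 0.017 -0.1815; 0 0 0 0; 0 0 0 0; 0 0 0 0")

```text
time: 3.88
position: [585.0, 214.2, 115.6]
ee_rot: [-1.487, 2.766, -0.0]
contact_force: [0.2, -0.2, 0.5]
gripper_width: 0.997
```

Run:
```python
from h import *
f,c,st=snap("wrist","w2.png")
x=R.from_rotvec(st["ee_rot"]).as_matrix()
print(st["time"],st["position"],x.round(4),st["joints"][6],st["contact_force"])
crop(f,170,120,300,200,2.6,"w2z.png")
```

```text
3.875 [584.95418944 214.17006867 115.58968214] [[-5.516e-01 -8.341e-01  1.400e-03]
 [-8.341e-01  5.516e-01  6.000e-04]
 [-1.300e-03 -9.000e-04 -1.000e+00]] 2.057094567949455 [ 0.20611121 -0.23336969  0.49287168]
```

View pics/w2.png

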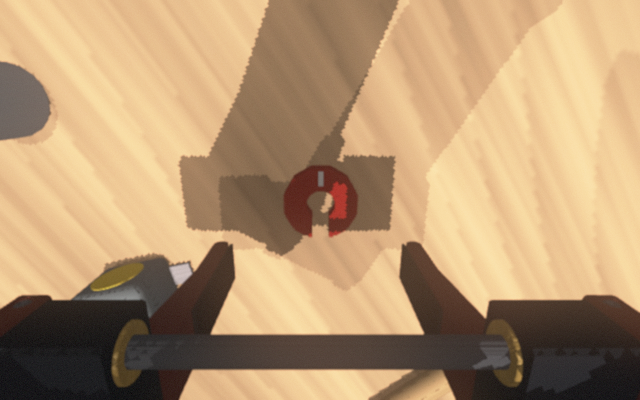

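Run:
```python
from h import *
f,c,st=snap("wrist")
crop(f,270,150,100,100,6,"w2z.png")
h=cv2.cvtColor(f,cv2.COLOR_RGB2HSV); mk=cv2.inRange(h,(0,130,50),(10,255,255))|cv2.inRange(h,(170,130,50),(180,255,255))
mk[:155]=0;mk[245:]=0;mk[:,:275]=0;mk[:,365:]=0
cs,_=cv2.findContours(mk,cv2.RETR_EXTERNAL,cv2.CHAIN_APPROX_NONE);k=max(cs,key=cv2.contourArea)
P=np.float32([ray(c,p,14)[:2] for p in cv2.convexHull(k)[:,0,:].astype(float)])
el=cv2.fitEllipse(P); print(el, cv2.minEnclosingCircle(P),st["position"])
o=np.array([*el[0],14]); Rm=R.from_rotvec(st["ee_rot"]).as_matrix(); print("tool",Rm.T@(o-st["position"]))
```

```text
((583.3282470703125, 214.9613494873047), (60.520545959472656, 62.784019470214844), 150.32777404785156) ((583.4210205078125, 214.66864013671875), 31.413799285888672) [584.83153158 214.12620643 115.46600359]
tool [  0.23773826   1.79253113 101.46446435]
```

View pics/w2z.png

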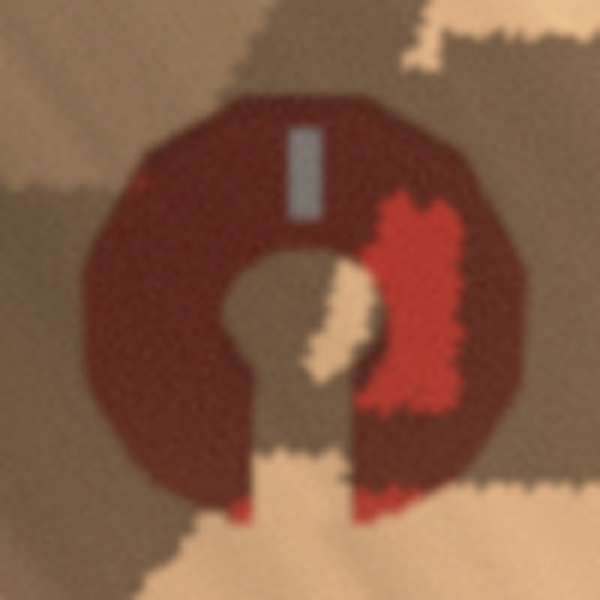

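>>> arm_command(series="0.0003 0.0016 0.03 0; 0 0 0.03 0; 0 0 0.03 0; 0 0 0.015 0; 0 0 0.0055 0")

```text
time: 4.6
position: [582.8, 214.3, 3.7]
ee_rot: [1.489, -2.766, 0.0]
contact_force: [-0.5, -0.6, 0.3]
gripper_width: 0.998
```

>>> arm_command(series="0 0 0 0; 0 0 0 0")

```text
time: 4.85
position: [583.7, 214.7, 5.2]
ee_rot: [-1.489, 2.764, -0.0]
contact_force: [0.3, -0.1, 0.5]
gripper_width: 0.998
```

Run:
```python
from h import *
f,c,st=snap("wrist","w3.png")
print(st["position"],st["contact_force"])
```

```text
[583.74058981 214.67757125   5.23677595] [ 0.27383342 -0.13765371  0.46274353]
```

View pics/w3.png

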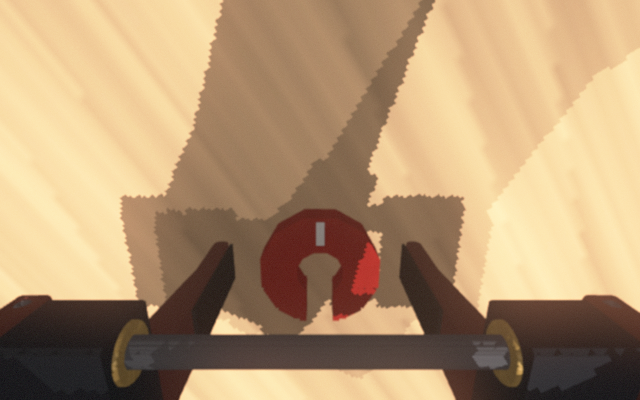

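>>> arm_command(series="0 0 0.001 0; 0 0 0 0; 0 0 0 0; 0 0 0 0; 0 0 0 0", hand=0.05, newtons=30)

```text
time: 5.52
position: [582.9, 214.5, 3.2]
ee_rot: [1.49, -2.766, -0.0]
contact_force: [-0.5, 0.7, 2.0]
gripper_width: 0.676
```

>>> arm_command(series="0 0 0 0; 0 0 0 0")

```text
time: 5.78
position: [582.8, 214.4, 3.2]
ee_rot: [1.49, -2.766, -0.0]
contact_force: [-1.0, 1.1, 2.4]
gripper_width: 0.679
```

>>> arm_command(series="0 0 -0.014 0; 0 0 -0.014 0.1739; 0 0 -0.014 0.1739; 0 0 -0.014 0.1739; 0 0 -0.014 0.1739")

```text
time: 6.4
position: [583.0, 214.4, 74.3]
ee_rot: [-0.449, 3.109, 0.001]
contact_force: [-0.9, -0.2, -3.0]
gripper_width: 0.679
```

>>> arm_command(series="0 0 -0.014 0.1739; 0 0 -0.014 0.1739; 0 0 -0.014 0.1739; 0 0 -0.014 0.1739; 0 0 0 0.1739")

```text
time: 7.02
position: [583.7, 214.8, 131.1]
ee_rot: [0.902, 3.008, 0.004]
contact_force: [0.0, 0.2, -1.9]
gripper_width: 0.683
```

>>> arm_command(series="-0.0066 -0.0511 0 0; -0.0066 -0.0511 0 0; -0.0066 -0.0511 0 0; -0.0066 -0.0511 0 0; -0.0066 -0.0511 0 0")

```text
time: 7.65
position: [470.6, -19.1, 129.9]
ee_rot: [0.893, 3.011, 0.002]
contact_force: [0.8, -1.1, -2.2]
gripper_width: 0.68
```

>>> arm_command(series="-0.0066 -0.0511 0 0; 0 0 0 0; 0 0 0 0; 0 0 0 0")

```text
time: 8.15
position: [449.7, -63.0, 129.4]
ee_rot: [0.89, 3.012, 0.001]
contact_force: [-0.5, 0.8, -1.5]
gripper_width: 0.679
```

Run:
```python
from h import *
f,c,st=snap("wrist","w4.png")
Rm=R.from_rotvec(st["ee_rot"]).as_matrix()
print(st["time"],st["position"],np.degrees(np.arctan2(Rm[1,0],Rm[0,0])),st["joints"][6],st["contact_force"])
```

```text
8.15 [449.71260759 -62.9572635  129.38068137] 147.07428608630775 1.160571134355769 [-0.45666976  0.76188059 -1.54076175]
```

View pics/w4.png

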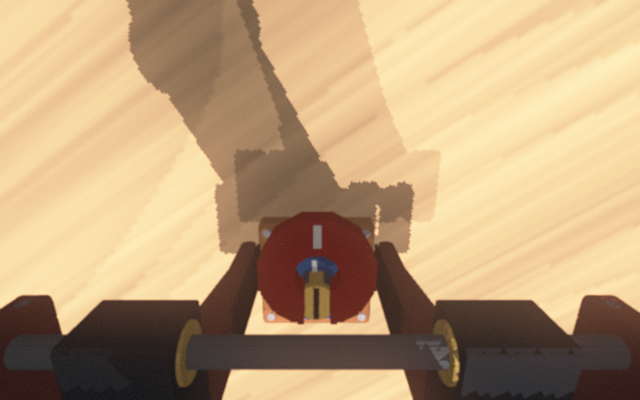

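Run:
```python
from h import *
f,c,st=snap("wrist"); crop(f,245,200,150,130,5,"w4z.png")
np.save("cam4.npy",np.array([*st["position"],*st["ee_rot"]]))
```

```text
(no output)
```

View pics/w4z.png

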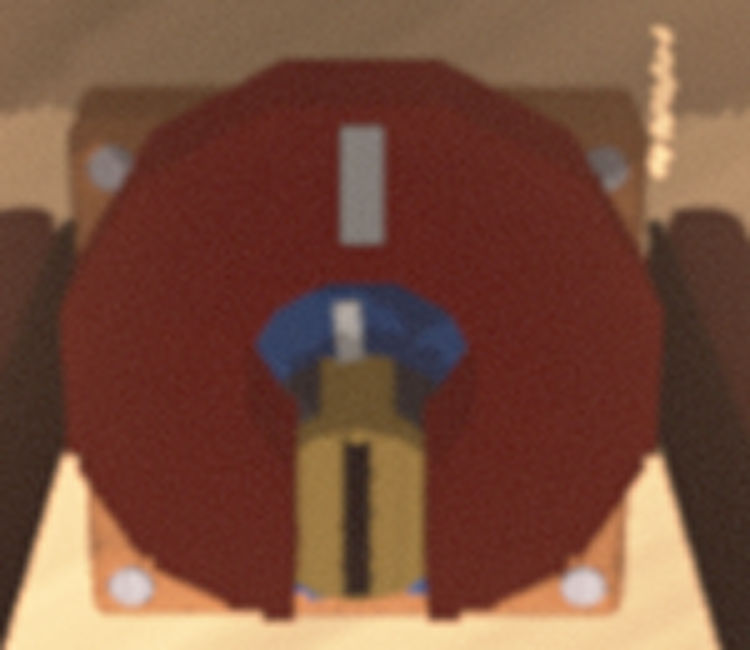

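Run:
```python
from h import *
f,c,st=snap("wrist")
Rm=R.from_rotvec(st["ee_rot"]).as_matrix(); p=st["position"]; z=p[2]
q=lambda u,v:(245+(u+.5)/5-.5,200+(v+.5)/5-.5)
T=lambda u,v,h:(Rm.T@(ray(c,q(u,v),h)-p))[:2].round(2)
print("pos",p, "yaw",np.degrees(np.arctan2(Rm[1,0],Rm[0,0])))
dz=z+10.8
print("disc L/R",T(62,330,dz),T(662,330,dz),"stripe",T(362,185,dz),"slot",T(296,610,dz),T(428,610,dz),"bore L/R",T(247,395,dz-0),T(474,395,dz))
print("screws",[T(u,v,22) for u,v in((131,584),(582,586),(109,167),(606,167))])
print("cap line",T(358,445,74),T(357,592,74))
```

```text
pos [449.44868973 -63.1159617  129.17240932] yaw 147.07126582357506
disc L/R [  2.71 -30.13] [ 2.72 28.94] stripe [18.21 -0.6 ] slot [-29.92  -7.47] [-29.92   6.3 ] bore L/R [ -4.53 -12.06] [-4.53 10.58]
screws [array([-113.54,  -43.32]), array([-113.95,   40.21]), array([-29.99, -43.63]), array([-29.97,  40.95])]
cap line [-51.54  -1.15] [-76.67  -1.31]
```

>>> arm_command(series="0 -0.0007 0.03 0; 0 0 0.03 0; 0 0 0.0185 0; 0 0 0 0; 0 0 0 0")

```text
time: 8.93
position: [449.1, -64.7, 51.2]
ee_rot: [0.893, 3.011, 0.0]
contact_force: [-1.0, -0.2, -1.3]
gripper_width: 0.68
```

```bash
cat > st.py <<'E'
from h import *
s=readout.read_state(); Rm=R.from_rotvec(s["ee_rot"]).as_matrix()
ref=np.array([449.45,-63.12,129.17]); yaw=np.radians(147.07)
Ry=np.array([[np.cos(yaw),np.sin(yaw),0],[np.sin(yaw),-np.cos(yaw),0],[0,0,-1]])
print("t",s["time"],"pos",s["position"].round(2),"rel(ref tool frame)",(Ry.T@(s["position"]-ref)).round(2),"yaw",np.degrees(np.arctan2(Rm[1,0],Rm[0,0])).round(2),"F ref",(Ry.T@s["contact_force"]).round(2),"M",s["moment"].round(3),"w",s["gripper_width"].round(4))
E
python3 st.py
python3 - <<'E'
from h import *
f,c,st=snap("side"); crop(f,270,200,100,100,6,"s5.png")
E
```

```text
Traceback (most recent call last):
  File "st.py", line 5, in <module>
    print("t",s["time"],"pos",s["position"].round(2),"rel(ref tool frame)",(Ry.T@(s["position"]-ref)).round(2),"yaw",np.degrees(np.arctan2(Rm[1,0],Rm[0,0])).round(2),"F ref",(Ry.T@s["contact_force"]).round(2),"M",s["moment"].round(3),"w",s["gripper_width"].round(4))
                                                                                                                                                                                                                                              ^^^^^^^^^^^^^^^^^^^^^^^^
AttributeError: 'float' object has no attribute 'round'
```

View pics/s5.png

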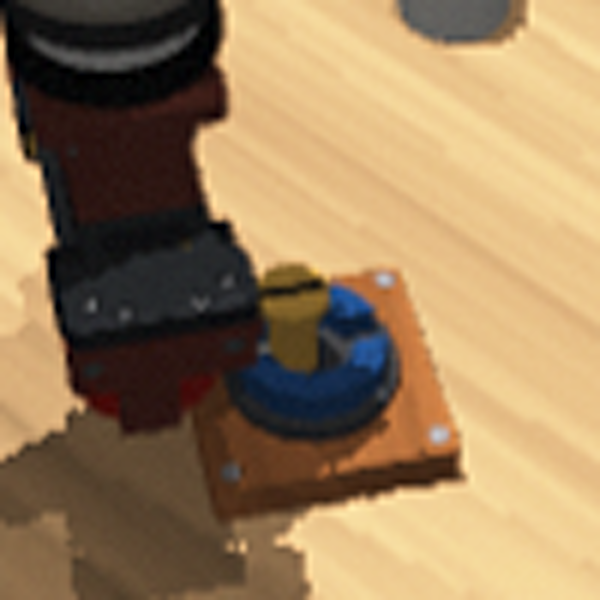

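```bash
sed -i 's/s\["gripper_width"\].round(4)/round(float(s["gripper_width"]),4)/' st.py; python3 st.py
python3 - <<'E'
from h import *
f,c,st=snap("wrist"); crop(f,245,200,150,130,5,"w5z.png")
E
python3 st.py
```

```text
t 8.975 pos [449.26 -64.7   51.37] rel(ref tool frame) [-0.7  -1.43 77.8 ] yaw 146.96 F ref [0.36 0.17 2.95] M [ 0.006 -0.041 -0.04 ] w 0.6794
t 9.025 pos [449.31 -64.67  51.46] rel(ref tool frame) [-0.73 -1.38 77.71] yaw 146.96 F ref [-0.18 -0.02  1.7 ] M [0.018 0.029 0.034] w 0.6779
```

View pics/w5z.png

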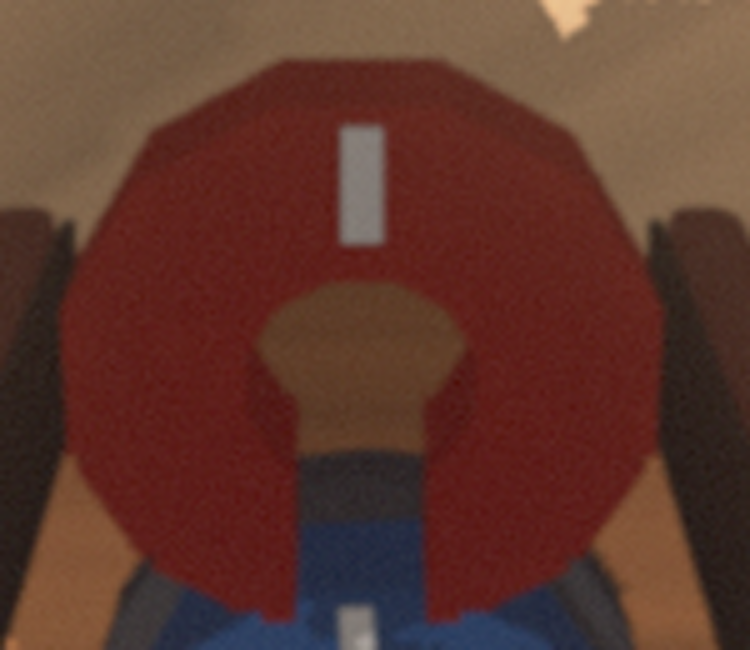

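```bash
python3 - <<'E'
from h import *
f,c,st=snap("wrist","w5.png"); crop(f,220,280,190,120,4,"w5y.png")
E
python3 st.py
```

```text
t 9.075 pos [449.26 -64.65  51.45] rel(ref tool frame) [-0.67 -1.39 77.72] yaw 146.96 F ref [-0.33 -0.15  1.82] M [-0.027  0.    -0.001] w 0.6766
```

View pics/w5y.png

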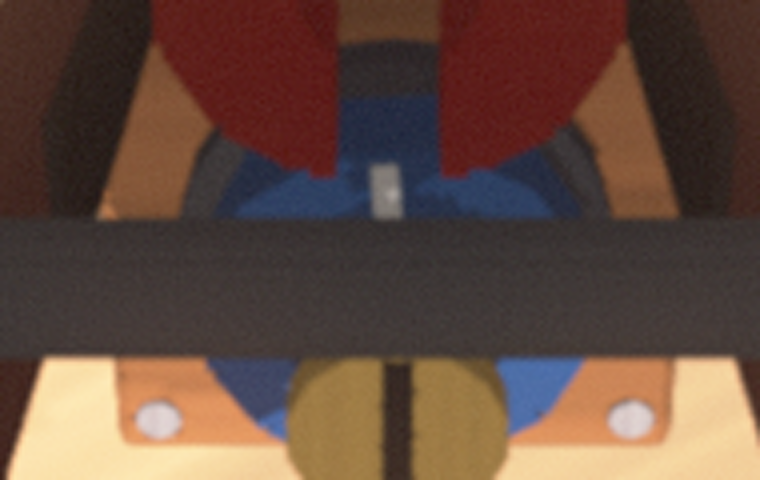

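Run:
```python
from h import *
f,c,st=snap("wrist")
Rm=R.from_rotvec(st["ee_rot"]).as_matrix(); p=st["position"]; z=p[2]
q=lambda u,v:(220+(u+.5)/4-.5,280+(v+.5)/4-.5)
T=lambda u,v,h:(Rm.T@(ray(c,q(u,v),h)-p))[:2].round(2)
print("cap edges",T(287,430,74),T(509,430,74),"line",T(397,365,74),T(397,475,74),"platter",T(183,210,30),T(605,210,30),"screws",T(158,419,22),T(631,418,22))
print("disc slot",T(336,170,z+10.8),T(440,170,z+10.8))
```

```text
cap edges [-61.17 -13.82] [-61.19  14.87] line [-50.67   0.37] [-68.68   0.41] platter [-62.36 -33.65] [-62.39  33.96] screws [-113.14  -41.58] [-112.98   42.25]
disc slot [-30.27  -7.57] [-30.27   6.01]
```

>>> arm_command(series="-0.008 0.001 0 0; -0.006 0 0 0; -0.004 0 0 0; 0 0 0 0; 0 0 0 0")

```text
time: 9.75
position: [463.9, -73.8, 50.5]
ee_rot: [-0.894, -3.011, 0.0]
contact_force: [-0.3, -1.0, -2.1]
gripper_width: 0.676
```

```bash
python3 st.py
python3 - <<'E'
from h import *
f,c,st=snap("wrist","w6.png"); crop(f,220,240,190,140,4,"w6y.png")
E
```

```text
t 9.75 pos [463.88 -73.76  50.51] rel(ref tool frame) [-17.9   -1.09  78.66] yaw 146.94 F ref [-0.29 -1.05  2.09] M [-0.009 -0.009  0.005] w 0.6765
```

View pics/w6y.png

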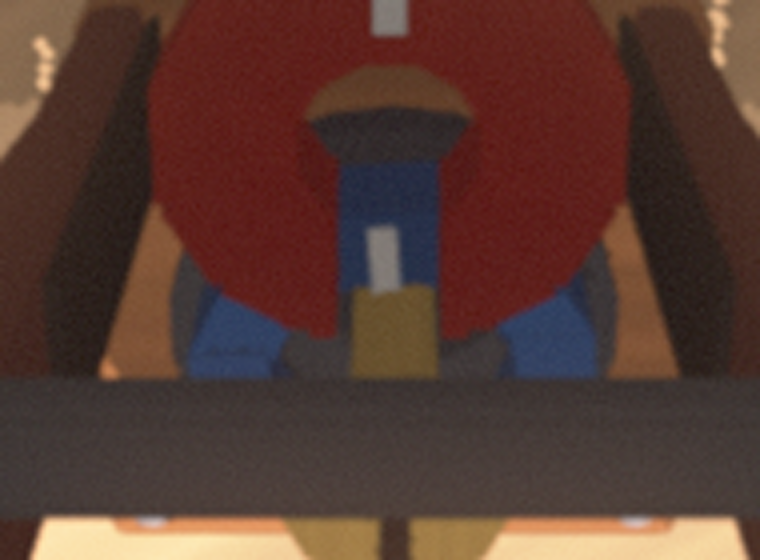

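>>> arm_command(series="0 0.0008 0 0; 0 0 0 0; 0 0 0 0")

```text
time: 10.18
position: [464.6, -73.0, 50.7]
ee_rot: [-0.894, -3.012, -0.0]
contact_force: [-0.6, -0.2, -1.8]
gripper_width: 0.676
```

```bash
python3 st.py
python3 - <<'E'
from h import *
f,c,st=snap("wrist"); crop(f,260,290,120,60,6,"w7y.png")
E
```

```text
t 10.175 pos [464.57 -73.05  50.65] rel(ref tool frame) [-18.09  -0.11  78.52] yaw 146.95 F ref [ 0.4  -0.5   1.76] M [-0.021  0.073 -0.032] w 0.6763
```

View pics/w7y.png

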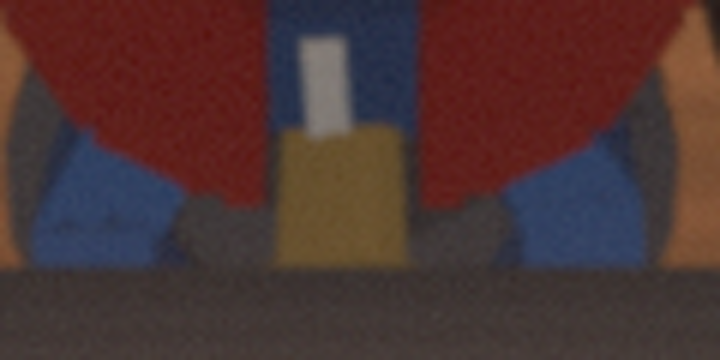

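>>> arm_command(series="-0.005 0 0 0; -0.005 0 0 0; -0.005 0 0 0; 0 0 0 0")

```text
time: 10.72
position: [477.7, -81.6, 50.7]
ee_rot: [0.894, 3.011, -0.0]
contact_force: [0.7, -0.6, -1.1]
gripper_width: 0.679
```

```bash
python3 st.py
python3 - <<'E'
from h import *
f,c,st=snap("wrist"); crop(f,260,220,120,120,6,"w8y.png")
E
```

```text
t 10.725 pos [477.66 -81.64  50.65] rel(ref tool frame) [-33.74  -0.21  78.52] yaw 146.92 F ref [-0.88 -0.14  1.08] M [ 0.03  -0.023 -0.019] w 0.6793
```

View pics/w8y.png

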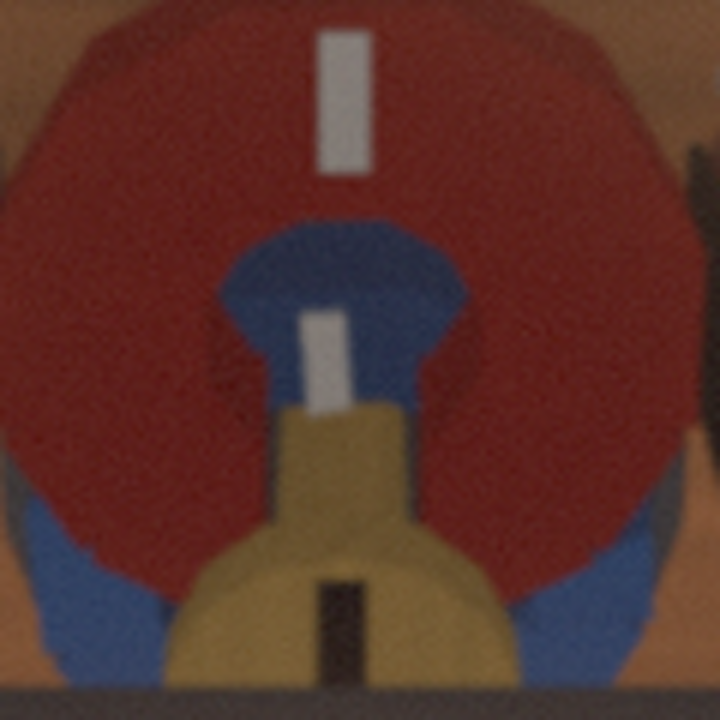

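>>> arm_command(series="-0.005 0 0 0; -0.005 0 0 0; -0.005 0 0 0; -0.004 0 0 0; 0 0 0 0")

```text
time: 11.4
position: [493.4, -91.9, 50.6]
ee_rot: [0.894, 3.011, -0.0]
contact_force: [0.7, -0.2, -1.7]
gripper_width: 0.679
```

```bash
python3 st.py
```

```text
t 11.4 pos [493.4  -91.88  50.64] rel(ref tool frame) [-52.52  -0.25  78.53] yaw 146.93 F ref [-0.68  0.19  1.73] M [-0.042 -0.032 -0.001] w 0.6793
```

>>> arm_command(series="-0.003 0 0 0; -0.003 0 0 0; -0.002 0 0 0; -0.001 0 0 0")

```text
time: 11.9
position: [500.7, -96.7, 50.6]
ee_rot: [0.894, 3.012, 0.0]
contact_force: [-0.2, 0.1, -2.3]
gripper_width: 0.677
```

>>> arm_command(series="-0.001 0 0 0; -0.001 0 0 0")

```text
time: 12.15
position: [501.6, -97.2, 50.5]
ee_rot: [-0.893, -3.01, -0.0]
contact_force: [-2.6, 2.6, -0.0]
gripper_width: 0.682
```

```bash
python3 st.py
python3 - <<'E'
from h import *
f,c,st=snap("wrist"); crop(f,260,220,120,120,6,"w9y.png")
E
```

```text
t 12.15 pos [501.61 -97.22  50.49] rel(ref tool frame) [-62.32  -0.27  78.68] yaw 146.96 F ref [3.56 0.74 0.01] M [0.356 0.614 0.033] w 0.6824
```

View pics/w9y.png

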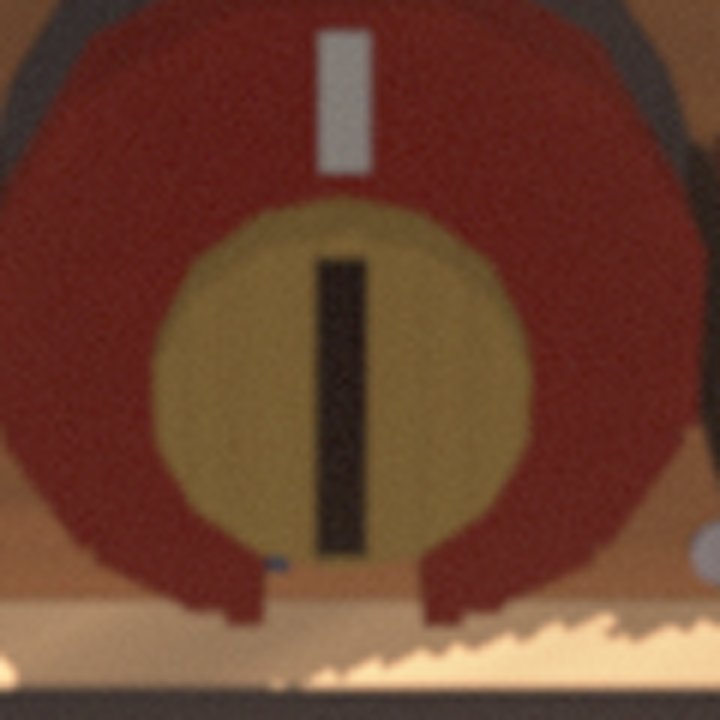

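>>> arm_command(series="-0.001 0 0 0; 0 0 0 0")

```text
time: 12.45
position: [501.6, -97.3, 50.3]
ee_rot: [-0.892, -3.009, -0.001]
contact_force: [-3.5, 4.0, 1.7]
gripper_width: 0.682
```

```bash
python3 st.py
python3 - <<'E'
from h import *
f,c,st=snap("wrist")
Rm=R.from_rotvec(st["ee_rot"]).as_matrix(); p=st["position"]; z=p[2]
q=lambda u,v:(260+(u+.5)/6-.5,220+(v+.5)/6-.5)
T=lambda u,v,h:(Rm.T@(ray(c,q(u,v),h)-p))[:2].round(2)
print("cap line",T(342,258,74),T(342,556,74),"cap L/R",T(152,385,74),T(532,385,74),"slot mouth",T(264,622,z+10.8),T(422,622,z+10.8),"disc LR",T(0,300,z+10.8),T(703,300,z+10.8))
crop(f,260,220,120,120,6,"w10y.png")
E
```

```text
t 12.45 pos [501.64 -97.3   50.31] rel(ref tool frame) [-62.39  -0.32  78.86] yaw 146.97 F ref [ 5.11  1.4  -1.74] M [0.808 1.043 0.038] w 0.6817
cap line [11.15 -0.78] [-14.91  -0.79] cap L/R [  0.36 -15.3 ] [ 0.38 13.73] slot mouth [-30.87  -7.59] [-30.86   6.16] disc LR [  0.49 -28.98] [ 0.52 28.94]
```

View pics/w10y.png

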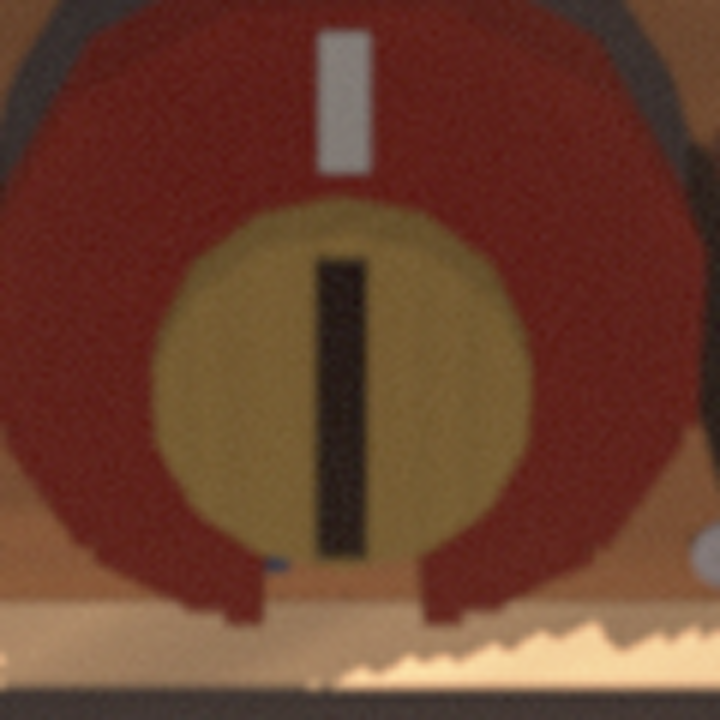

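>>> arm_command(series="-0.0008 0 0 0; 0 0 0 0")

```text
time: 12.75
position: [501.7, -97.3, 50.2]
ee_rot: [-0.891, -3.007, -0.001]
contact_force: [-6.0, 4.8, 3.3]
gripper_width: 0.676
```

```bash
python3 st.py
```

```text
t 12.75 pos [501.67 -97.31  50.18] rel(ref tool frame) [-62.42  -0.31  78.99] yaw 146.98 F ref [ 7.62  0.74 -3.29] M [ 1.019  1.341 -0.024] w 0.6761
```

>>> arm_command(series="0.002 0 0 0; 0.0024 0 0 0; 0 0 0 0; 0 0 0 0")

```text
time: 13.25
position: [500.6, -96.5, 50.8]
ee_rot: [0.894, 3.011, -0.0]
contact_force: [0.0, -0.8, -1.6]
gripper_width: 0.681
```

```bash
python3 st.py
```

```text
t 13.25 pos [500.6  -96.48  50.82] rel(ref tool frame) [-61.07  -0.19  78.35] yaw 146.94 F ref [-0.49 -0.68  1.59] M [ 0.033 -0.001 -0.006] w 0.6809
```

>>> arm_command(series="0 0 0 0.05; 0 0 0 0.05; 0 0 0 0.05; 0 0 0 0")

```text
time: 13.75
position: [500.3, -96.3, 50.7]
ee_rot: [1.116, 2.936, -0.0]
contact_force: [-0.0, -0.7, -2.4]
gripper_width: 0.679
```

```bash
python3 st.py;  python3 - <<'E'
from h import *
f,c,st=snap("wrist"); crop(f,260,220,120,120,6,"w11y.png")
E
```

```text
t 13.75 pos [500.35 -96.33  50.68] rel(ref tool frame) [-60.77  -0.2   78.49] yaw 138.38 F ref [-0.39 -0.61  2.44] M [ 0.005 -0.005 -0.004] w 0.6793
```

View pics/w11y.png

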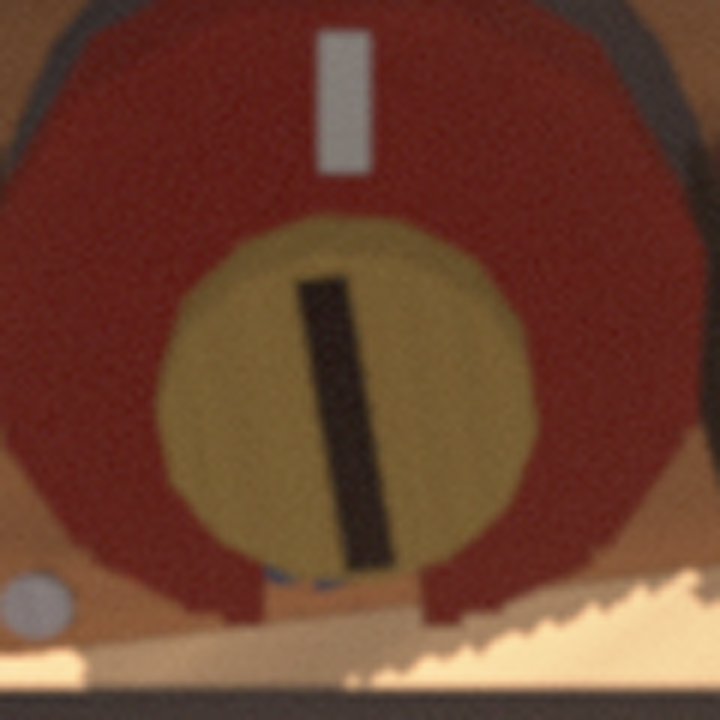

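>>> arm_command(series="0 0 0 0.08; 0 0 0 0.08; 0 0 0 0.08; 0 0 0 0.08; 0 0 0 0")

```text
time: 14.42
position: [500.2, -96.2, 50.6]
ee_rot: [1.568, 2.722, -0.0]
contact_force: [-0.9, -0.1, -2.7]
gripper_width: 0.678
```

```bash
python3 st.py
```

```text
t 14.425 pos [500.23 -96.23  50.65] rel(ref tool frame) [-60.62  -0.19  78.52] yaw 120.11 F ref [ 0.68 -0.55  2.7 ] M [-0.057 -0.014  0.07 ] w 0.6783
```

>>> arm_command(series="0 0 0 0.08; 0 0 0 0.08; 0 0 0 0.08; 0 0 0 0.08; 0 0 0 0")

```text
time: 15.05
position: [500.2, -96.2, 50.6]
ee_rot: [1.981, 2.438, -0.0]
contact_force: [1.0, 0.6, -2.3]
gripper_width: 0.678
```

```bash
python3 st.py
```

```text
t 15.05 pos [500.2  -96.22  50.63] rel(ref tool frame) [-60.59  -0.19  78.54] yaw 101.83 F ref [-0.51  1.04  2.26] M [-0.012  0.039  0.011] w 0.6779
```

>>> arm_command(series="0 0 0 0.083; 0 0 0 0.083; 0 0 0 0.083; 0 0 0 0.083; 0 0 0 0.083")

```text
time: 15.68
position: [501.6, -95.9, 51.0]
ee_rot: [2.441, 1.976, 0.003]
contact_force: [2.6, 0.2, -2.8]
gripper_width: 0.675
```

>>> arm_command(series="0 0 0 0.083; 0 0 0 0.083; 0 0 0 0.083; 0 0 0 0.083; 0 0 0 0.083")

```text
time: 16.3
position: [502.9, -95.8, 51.3]
ee_rot: [2.794, 1.431, 0.006]
contact_force: [5.8, 1.2, -2.9]
gripper_width: 0.677
```

>>> arm_command(series="0 0 0 0; 0 0 0 0")

```text
time: 16.55
position: [502.9, -95.9, 51.3]
ee_rot: [2.792, 1.435, 0.006]
contact_force: [6.0, 2.3, -2.3]
gripper_width: 0.677
```

```bash
python3 st.py;  python3 - <<'E'
from h import *
f,c,st=snap("wrist","w12.png"); crop(f,235,210,160,130,5,"w12y.png")
f,c,st=snap("side"); crop(f,270,200,100,100,6,"s12.png")
E
```

```text
t 16.55 pos [502.85 -95.92  51.33] rel(ref tool frame) [-62.65   1.5   77.84] yaw 54.4 F ref [-3.77  5.21  2.32] M [ 0.208 -1.231  0.036] w 0.6769
```

View pics/w12y.png

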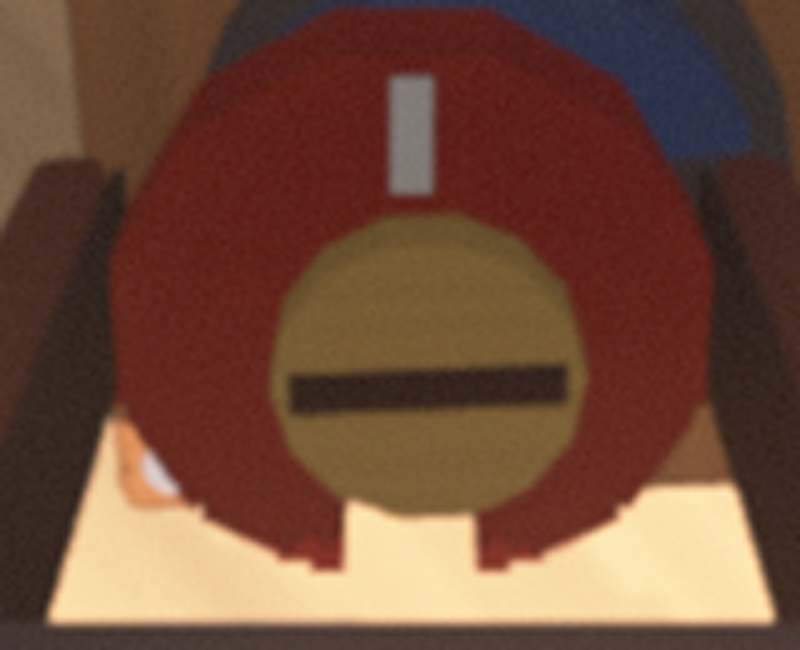

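View pics/s12.png

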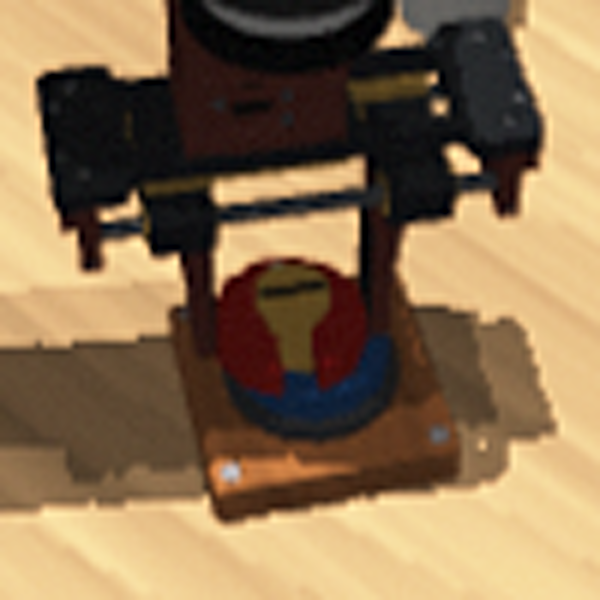

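```bash
python3 - <<'E'
from h import *
f,c,st=snap("wrist")
Rm=R.from_rotvec(st["ee_rot"]).as_matrix(); p=st["position"]; z=p[2]
def mk(u0,v0,k): return lambda u,v:(u0+(u+.5)/k-.5,v0+(v+.5)/k-.5)
T=lambda q,u,v,h:(Rm.T@(ray(c,q(u,v),h)-p))[:2].round(2)
q=mk(235,210,5)
zc=p[2]-74; 
print("now: cap line ends",T(q,290,393,74),T(q,567,383,74)," cap L/R",T(q,272,380,74),T(q,587,375,74),"top/bot",T(q,428,243,74),T(q,428,515,74))
print("mouth",T(q,343,568,z+10.8),T(q,478,568,z+10.8),"stripe",T(q,411,135,z+10.8),"bore bottom?")
# w11 uses TCP z 50.68
h=74+(z-50.68); q=mk(260,220,6)
print("w11 line",T(q,322,280,h),T(q,370,570,h),"L/R",T(q,157,400,h),T(q,537,400,h),"bot",T(q,346,580,h))
# earlier heights
h=74+(z-50.31)
print("home: line",T(q,342,258,h),T(q,342,556,h),"top/bot",T(q,342,240,h),T(q,342,563,h),"LR",T(q,152,385,h),T(q,532,385,h))
E
python3 - <<'E'
import sys; sys.path.insert(0,'.')
E
```

```text
now: cap line ends [ -2.47 -10.49] [-1.48 15.19]  cap L/R [ -1.1  -12.12] [-0.64 17.01] top/bot [12.91  2.26] [-15.75   2.35]
mouth [-30.72  -6.36] [-30.77   7.74] stripe [18.29  0.74] bore bottom?
w11 line [ 9.23 -0.87] [-16.37   2.85] L/R [ -1.02 -13.56] [-1.1  15.62] bot [-17.3    0.95]
home: line [11.26  0.64] [-14.81   0.64] top/bot [12.76  0.64] [-15.45   0.63] LR [  0.51 -13.87] [ 0.44 15.16]
```

>>> arm_command(series="0.001 0.001 0 0; 0.001 0.001 0 0; 0 0 0 0")

```text
time: 17.08
position: [503.0, -95.9, 50.6]
ee_rot: [2.797, 1.43, -0.0]
contact_force: [2.5, 0.9, -0.2]
gripper_width: 0.677
```

```bash
python3 st.py
```

```text
t 17.075 pos [502.97 -95.89  50.64] rel(ref tool frame) [-62.73   1.58  78.53] yaw 54.17 F ref [-1.57  2.13  0.22] M [-0.019 -0.453  0.026] w 0.6766
```

>>> arm_command(series="0.001 0.001 0 0; 0.0008 0.0007 0 0; 0 0 0 0; 0 0 0 0")

```text
time: 17.58
position: [505.0, -95.3, 50.5]
ee_rot: [-2.797, -1.429, 0.001]
contact_force: [-0.1, 0.2, -2.2]
gripper_width: 0.68
```

```bash
python3 st.py;  python3 - <<'E'
from h import *
f,c,st=snap("wrist","w13.png"); crop(f,235,210,160,130,5,"w13y.png")
E
```

```text
t 17.575 pos [505.04 -95.29  50.52] rel(ref tool frame) [-64.14   3.22  78.65] yaw 54.13 F ref [0.21 0.1  2.24] M [-0.05   0.077  0.034] w 0.6803
```

View pics/w13y.png

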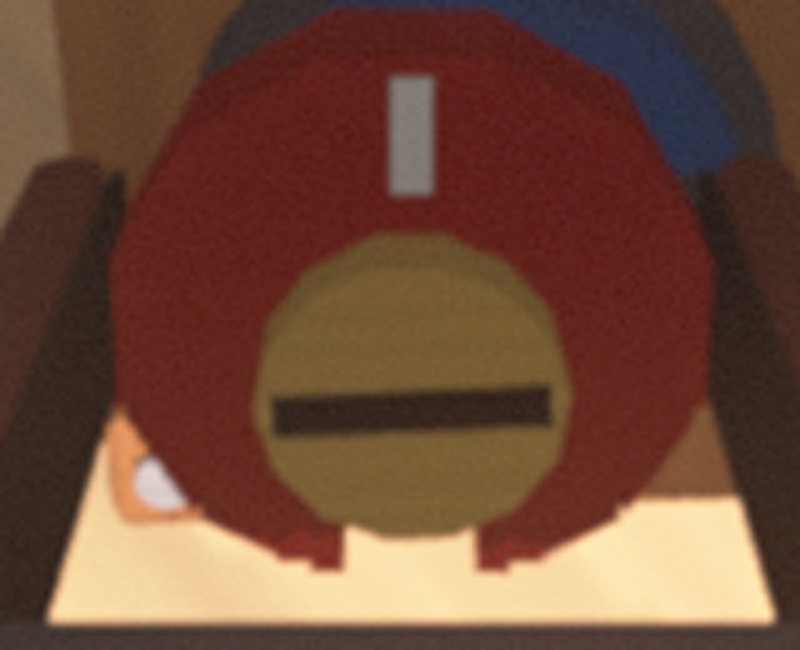

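>>> arm_command(series="0 0 0.0013 0; 0 0 0.0012 0; 0 0 0 0; 0 0 0 0")

```text
time: 18.12
position: [505.3, -95.3, 48.1]
ee_rot: [-2.798, -1.429, 0.0]
contact_force: [-0.3, -0.2, -2.6]
gripper_width: 0.674
```

```bash
python3 st.py
```

```text
t 18.125 pos [505.34 -95.33  48.13] rel(ref tool frame) [-64.42   3.35  81.04] yaw 54.13 F ref [ 0.1  -0.33  2.57] M [0.014 0.115 0.014] w 0.6744
```

>>> arm_command(series="0 0 0.0005 0; 0 0 0 0")

```text
time: 18.38
position: [505.3, -95.3, 47.6]
ee_rot: [-2.798, -1.429, -0.0]
contact_force: [0.4, -0.0, -3.1]
gripper_width: 0.68
```

>>> arm_command(series="0 0 0.0005 0; 0 0 0 0")

```text
time: 18.62
position: [505.4, -95.3, 47.2]
ee_rot: [-2.798, -1.429, -0.0]
contact_force: [-0.4, -0.1, -1.2]
gripper_width: 0.682
```

```bash
python3 st.py
```

```text
t 18.625 pos [505.39 -95.33  47.2 ] rel(ref tool frame) [-64.46   3.38  81.97] yaw 54.12 F ref [ 0.23 -0.29  1.16] M [-0.068  0.078 -0.002] w 0.6824
```

>>> arm_command(series="0 0 0.0004 0; 0 0 0 0")

```text
time: 18.88
position: [505.4, -95.3, 47.1]
ee_rot: [-2.797, -1.429, -0.001]
contact_force: [-1.9, 1.1, 5.6]
gripper_width: 0.678
```

```bash
python3 st.py
```

```text
t 18.875 pos [505.42 -95.31  47.15] rel(ref tool frame) [-64.48   3.41  82.02] yaw 54.12 F ref [ 2.22 -0.13 -5.62] M [ 0.084  0.545 -0.029] w 0.6778
```

>>> arm_command(series="0 0 -0.0003 0; 0 0 0 0")

```text
time: 19.12
position: [505.4, -95.3, 47.2]
ee_rot: [-2.798, -1.429, -0.0]
contact_force: [-1.4, -0.2, 2.4]
gripper_width: 0.68
```

>>> arm_command(series="0 0 0 0; 0 0 0 0; 0 0 0 0", hand=0.075)

```text
time: 19.5
position: [505.4, -95.4, 47.0]
ee_rot: [2.798, 1.429, -0.0]
contact_force: [-0.1, -0.2, 1.1]
gripper_width: 0.855
```

```bash
python3 st.py;  python3 - <<'E'
from h import *
f,c,st=snap("wrist","w14.png"); crop(f,235,210,160,130,5,"w14y.png")
E
```

```text
t 19.5 pos [505.4  -95.35  47.  ] rel(ref tool frame) [-64.48   3.36  82.17] yaw 54.13 F ref [-0.03 -0.22 -1.13] M [-0.011  0.095  0.016] w 0.8554
```

View pics/w14y.png

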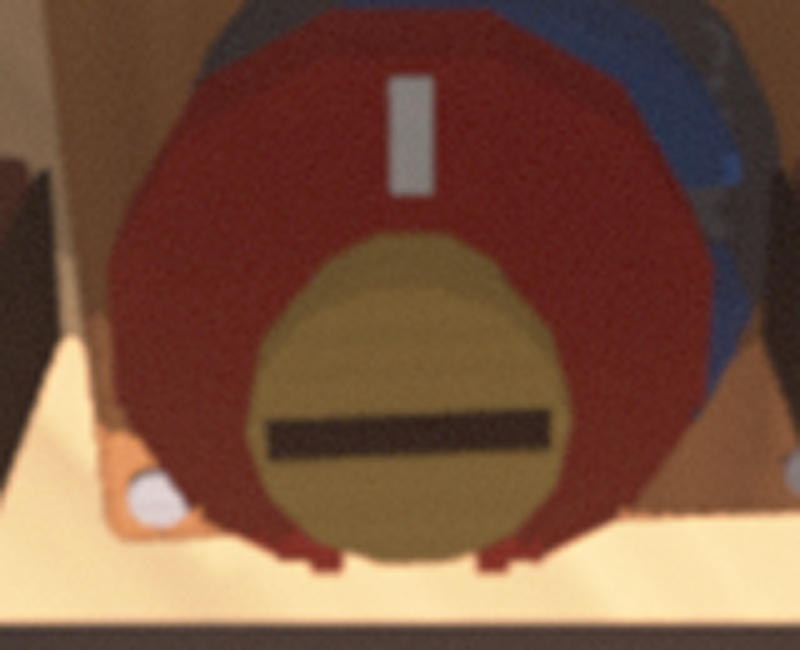

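>>> arm_command(series="0 0 0 0; 0 0 0 0; 0 0 -0.01 0; 0 0 -0.02 0; 0 0 -0.03 0", hand=0.0878)

```text
time: 20.18
position: [504.9, -95.4, 107.8]
ee_rot: [-2.797, -1.429, 0.002]
contact_force: [0.4, -0.5, 0.6]
gripper_width: 1.0
```

>>> arm_command(series="0 0 -0.05 0; 0.02 0 -0.04 0; 0.02 0 -0.02 0; 0 0 0 0; 0 0 0 0")

```text
time: 20.8
position: [527.6, -63.5, 216.3]
ee_rot: [-2.798, -1.428, 0.002]
contact_force: [-0.6, -0.0, -0.2]
gripper_width: 1.002
```

```bash
python3 st.py;  python3 - <<'E'
from h import *
f,c,st=snap("wrist","w15.png"); crop(f,240,120,160,160,5,"w15y.png")
f,c,st=snap("side"); crop(f,270,200,100,100,6,"s15.png")
E
```

```text
t 20.8 pos [527.64 -63.5  216.31] rel(ref tool frame) [-65.83  42.18 -87.14] yaw 54.09 F ref [ 0.45 -0.34  0.21] M [-0.067  0.121 -0.044] w 1.0019
```

View pics/w15.png

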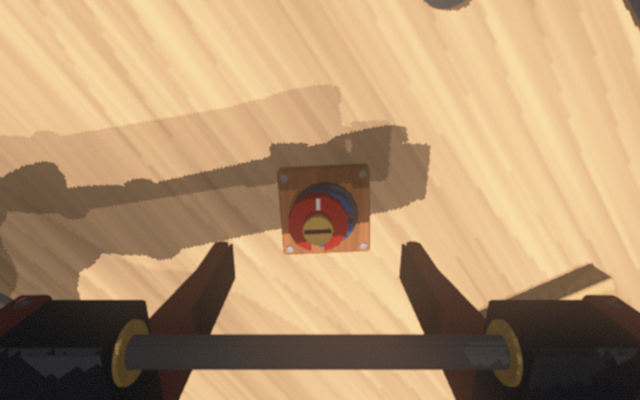

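View pics/s15.png

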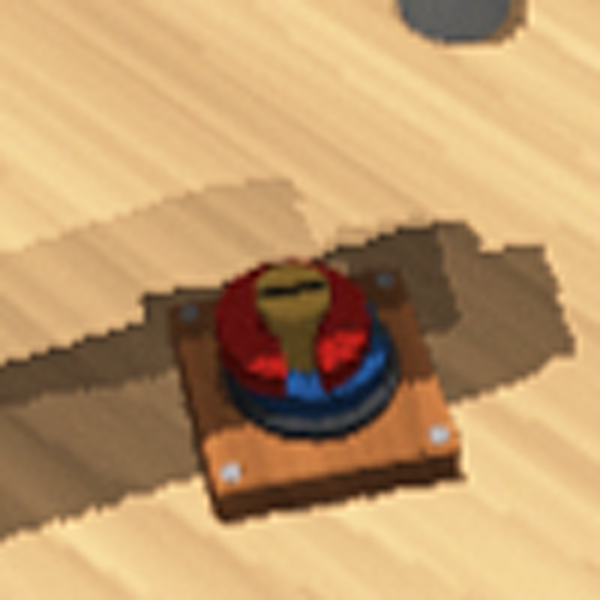

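View pics/w15y.png

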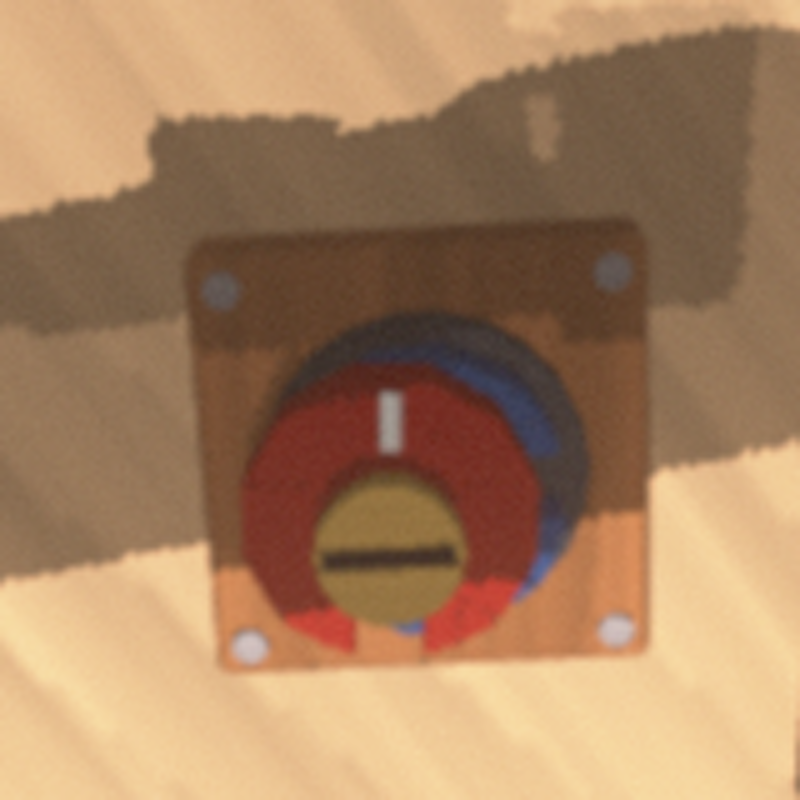

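Run:
```python
from h import *
f,c,st=snap("wrist")
q=lambda u,v:(240+(u+.5)/5-.5,120+(v+.5)/5-.5)
W=lambda u,v,z:ray(c,q(u,v),z)[:2]
e=lambda a,b:np.degrees(np.arctan2(*(b-a)[::-1]))
s=[W(221,291,22),W(613,271,22),W(250,647,22),W(617,629,22)]; C=np.mean(s,0)
print("ctr",C,"x dir",e(s[0],s[1]),e(s[2],s[3]))
a,b=W(557,450,44),W(556,518,44); print("blue slot",e(C,(a+b)/2),np.linalg.norm((a+b)/2-C),np.linalg.norm(a-b))
st_=W(391,422,58); m=(W(354,652,58)+W(424,650,58))/2
print("red dir",e(st_,m),"w",np.linalg.norm(W(354,652,58)-W(424,650,58)),"line",e(W(322,561,74),W(456,553,74)), "stripe-to-mouth",np.linalg.norm(st_-m))
```

```text
ctr [ 509.75887928 -103.7451403 ] x dir -32.94402740716799 -32.841479354838526
blue slot -27.978430509782672 27.102736026860814 15.068681666691115
red dir -126.3839982009267 w 14.418600770233159 line -32.237686696020845 stripe-to-mouth 49.62967814942813
```

Run:
```python
from bench import ticket, readout
print(readout.read_state()["time"]); print(ticket.close_job())
```

```text
20.95
the job is handed in; nothing more can be done
None
```

The red disc is on the stem between the blue disc and the brass cap, turned about a quarter turn, released, and handed in at about 21 s of the 64 s. I slid it on from the carrier's −x end, and the stem stopped it solidly at 7.6 N with no further movement.

**Last checks**
- **Angles:** from the last wrist picture, the slot lies about 93° from the stem's long direction. It is about 98° from the blue disc's slot, so on the side away from it.
- **Blue disc:** it had not turned. Its slot measured −28.5° before and −28.0° after, within measuring error.
- **Lying flat:** the lowering stopped with the red disc's underside about 44 mm above the bench, the top of the blue disc. Side and wrist pictures after release show it lying on the blue disc. I did not measure its flatness separately.
- **Bystanders:** the arm stayed clear of the glue bottle, tape measure, hammer and offcut. I did not take a final picture to check them.

**What disagreed**
- **Position at the stop:** the wrist camera put the cap about 2.5 mm away from where the felt stop implied. I put this down to the wrist camera's calibration and trusted the feel.
- **Force while turning:** because of that offset, the disc's bore leaned on the stem late in the turn with about 6.4 N. I moved the tool sideways until that force was gone before lowering.
- **Landing force:** touchdown on the blue disc peaked at about 7.6 N, allowing for the disc's weight, and I eased it before opening the fingers.

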